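# Hang a washed parts bin back on its louvred panel

### The job

The green parts bin has been washed and left lying on its side to drain. Stand it upright on the bench and let go of it, then take it afresh from above and hang it back on the top row of the louvred panel, at the free place under the green card: lift its back lip over the top louvre and lower it until the lip has dropped fully home behind the louvre and the bin hangs level and square. Let go of it there, and leave the blue bin, the beaker, the tape roll and the timer where they are.

Things in the scene. Friction and masses are not known exactly. Their poses are not given: they have to be found in the camera images.
- green_bin_center (a point): Green parts bin, 62 mm wide (y), 140 long (x), 66 high (z), 0.16 kg, walls 3.5 mm, floor 5 mm. Point: mid-length, mid-width, 33 mm above its underside. Bin axes: z floor to open top, +x to the back with the lip, -x to the low front. Side walls are full height from 20 mm in front of the point to the back. Starts lying on its side: opening faces roughly -y, back roughly +x, top face 62 mm over the bench.
- green_bin: The same bin, origin at the middle of its underside, same axes. To stand it up, turn it 90 degrees about its long axis so that its opening goes from facing sideways to facing up; its underside edge on the bench is the pivot and the upright bin stands 62 mm to the underside's side. It falls upright by itself once turned 40 degrees or more.
- bin_lip (a point): Rounded tip of the green bin's lip, mid-width: 82 mm behind and 45 mm above the middle of the bin's underside. The lip: a 54 mm wide bridge, its underside 62 mm over the bin's underside, runs back from the top of the back wall (whose rear face is 70 mm behind the middle); from it a flange hangs down 5.5 mm behind the wall, flaring out from 6 mm below the bridge to a 10 mm wide mouth at this tip.
- place (a point): Free place on the panel, under a green card. A level bin hanging fully home has its centre (green_bin_center) here within 1.3 mm, its axes as these (x into the panel, z up); left to hang, it droops 3 degrees, its centre 3 mm lower. Bring the bin's centre here but at least 21 mm higher, level and square, then straight down; 1 mm too near the panel or 2 mm too far from it still goes in.
- louvre_top (a point): Middle of the top edge of the louvre at the free place (axes as place). The louvre is 110 mm long in y; its upstanding lip is 3 mm thick with a rounded top; the trough behind it is 17 mm wide. Sheet and card reach 26 mm above this point. Like louvres repeat 50 and 100 mm lower; the hung bin leans on the next. Bin fully home: this edge touches the bridge, bin_lip is 15 to 17 mm lower.
- blue_bin_center (a point): Blue bin of the same shape and size, holding white caps, hanging at the other place of the top row, 125 mm to one or the other side of the free one. Point: its centre; axes as for the green bin. It hangs loose and must stay there.
- louvre_panel: Grey louvred steel panel on two dark legs, fixed, 280 mm wide, 199 mm high. Origin on the bench below the sheet's front face, mid-width; x points into the panel, y to its left. Two places, 62.5 mm either side of the middle. Its feet reach 90 mm in front of the sheet and are 19 mm high.
- beaker: Grey plastic beaker, 69 mm across, 83 mm high, origin at the middle of its underside. Loose; leave it.
- tape_roll: Roll of yellow tape lying flat, 104 mm across, 25 mm high, origin at the middle of its underside. Loose; leave it.
- bench_timer: White bench timer with three coloured buttons, 72 x 66 x 21 mm, origin at the middle of its underside. Loose; leave it.

How it is judged (in metres and radians):
On the way:
1. the green bin stands upright on the bench, let go and at rest (angle between green_bin_center's own z axis and vertical below 0.1 rad and height (world z) of green_bin_center below 0.042 m and contact force between the fingers and green_bin below 0.1 N and linear speed of green_bin below 0.03 m/s), for 0.2 s.
At the end, for the whole second after the job is handed in: Green bin at rest on the top louvre under the green card: lip home (tip 12.5 to 22 mm below the louvre top), centre within 5 mm of the place fore-aft and 25 mm sideways, upright and square within 0.1 rad, carried by the panel, not the gripper; blue bin hangs within 20 mm of its start (x of green_bin_center in the frame of place between -0.005 and 0.005 m and y of green_bin_center in the frame of place between -0.025 and 0.025 m and z of bin_lip in the frame of louvre_top between -0.022 and -0.0125 m and angle between green_bin_center's own z axis and vertical below 0.1 rad and angle between the x axis of green_bin_center and the x axis of place, either way round below 0.1 rad and contact force between green_bin and louvre_panel above 0.5 N and contact force between the fingers and green_bin below 0.1 N and linear speed of green_bin below 0.02 m/s and distance of blue_bin_center from where it was at the start of the episode below 0.02 m and angle between blue_bin_center's own z axis and vertical below 0.12 rad); the robot touches nothing.
It fails at once if the blue bin is knocked more than 20 mm from its place (distance of blue_bin_center from where it was at the start of the episode above 0.02 m).
It fails at once if the beaker, the tape roll or the timer is shifted more than 30 mm (distance of any of beaker, tape_roll, bench_timer from where it was at the start of the episode above 0.03 m).
It fails at once if the beaker is tipped over (angle between beaker's own z axis and vertical above 0.5 rad).
It also fails if it takes over 48 s, if anything falls off the work surface, if the arm or the gripper's body presses on something with over 40 N, if the wrist force passes 120 N, or if a joint passes its speed limit or range.

### The arm

A 6-joint arm with a two-finger parallel gripper is mounted at the origin on a cart in front of the work surface, level with it; the furniture and walls round the work are solid. World frame = base frame: x ahead of the robot, y to its left, z up, the work surface at z = 0. Lengths are in mm, angles in rad, forces in N, time in s.
With the tool pointing down it reaches from about 400 to 925 mm from the base axis. Payload 12.5 kg.
Tool frame: the origin (TCP) lies midway between the tips of the shut fingers; the grasp point (between the pads) lies 19 mm behind it; z points along the fingers, y is the direction in which the jaws open and shut (so a half turn about z gives the same grasp; the last joint's range is limited). The gripper opens to 95 mm and grips with 3 to 60 N. Pads are 20 mm wide; open, the fingers measure 119 mm over their backs; the gripper's body (75 mm by 180 mm) begins 59 mm behind the grasp point.
Start: joints at [0.999, 0.491, 1.559, -0, 1.092, -0.106], TCP at [280.698, 558.44, 214.661] pointing down, gripper open.
Joint ranges: [-3.1, 3.1], [-0.84, 2.19], [0.05, 2.79], [-1.13, 4.28], [0.06, 2.93], [-2.69, 2.69]. Speed limits (rad/s): [2.22, 2.22, 2.79, 3.14, 3.14, 3.14].

### API

Orientations are given as [roll, pitch, yaw] about the fixed x, y, z axes, in that order (R = Rz(yaw) Ry(pitch) Rx(roll)).
In Python, from cell import env, eyes, job_done, boxes_of, regions_of gives the robot as it stands.
- The arm moves only by the tool send_rows, never from a script. Its argument "plan" is text: rows parted by semicolons, each of 5 numbers parted by spaces: the shift along the tool's x, y, z in mm, then the turn about the tool's z in rad, then the finger opening in mm, from 0 to 95.1. In form: x y z roll gripper; .... A call has 1 to 8 rows; each row shifts and turns the pose as measured when the row begins, along the tool's axes as they then stand; what a row does not reach is not made up. A row lasts 1/10 s, in which the tool goes at most 50 mm and 8.59 degrees, less where a joint would pass 70% of its speed; a pose out of reach is approached as far as the arm can. A call with a gripper value outside its range is refused whole. The fingers move at their own pace and stop on an object; the grip force is fixed at half the most. Time passes only in rows, so rows that do not move let the fingers close. It gives the time, the measured TCP pose, the force and the opening at its end, in the units of the state.
- env.state(): the state, without advancing time (a new reading comes with each control period).
- eyes.read_camera(name): name is "scene" or "side" or "wrist"; returns a dict with "image" (420x560x3 uint8, red, green, blue), "vertical_fov" (degrees; the focal length in pixels is half the picture's height over the tangent of half this angle, whatever the lens; pixels are square), "cx", "cy" (the principal point, pixels), "extrinsics" (4x4, takes a point from camera to world coordinates). Camera axes: x right, y up, looking along -z (the intrinsics and any distortion apply to the point x, -y, -z); pixel columns grow to the right and rows downward; lengths in mm; the calibration is good to about 2 mm. The wrist camera is an equidistant fisheye: a pixel r from the principal point sees the ray r / f radians off the axis. A picture is of the moment at which its call begins. There is no depth.
- job_done(): hands the job in, once; it reports no verdict.
Trained networks look in a picture, given as the dict that the camera call returned (one of the last four; its "shot" number tells which), for a name from the list of things; names that differ only in an ending like _2 or _b are one class to them, and where a whole thing is asked for, a point or a joint stands for the part that bears it (a point fixed in the world has none). Each returns a list of dicts, best first, with "confidence" (0 to 1); they miss things now and then, are a little off and sometimes report something else, mostly with a low value. They report only what shows in the picture. A call takes as long as a camera call.
- boxes_of(target, picture): "bbox" ([left, top, width, height] in pixels, round what is visible of it).
- regions_of(target, picture): "pixels" (420x560 bool, what is visible of it) and "bbox" ([left, top, width, height] in pixels, round what is visible of it).
The state is a dict: "t": time; "joints": joint angles; "qvel": joint speeds; "tau": joint torques, N m; "eef_pos": TCP position; "tcp_rot": TCP orientation; "ft_force": force on the tool from outside, world axes, zero at the start; "moment": the same for the moment, N m; "opening": opening from 0.0 (shut) to 1.0 (fully open).
Only numpy, scipy, OpenCV 4.12 (cv2) and the standard library are available. Lean on these libraries where they do the work, as an engineer would, in place of code of your own. Each camera call takes 0.05 s, during which the arm holds its last target.

## Working session

There is one attempt and no reset: what is moved stays moved. The work goes in short steps, Python scripts to look and compute and a tool call to move; the robot and the scene stay as the last step left them, time stands still between calls to the robot, and variables do not carry over. Pictures are saved under pics/ and viewed, and the job is handed in when it is done.

Besides the shell and the picture viewer there is one more tool, called after ">>>" as a command line: name --argument value ..., lists and objects as JSON in quotes. send_rows: Moves the arm, as the interface text tells. Its arguments: {"type":"object","properties":{"plan":{"type":"string"}},"required":["plan"]}

```bash
ls; mkdir -p pics; python3 - <<'E'
from cell import env, eyes, boxes_of
import cv2, numpy as np, pickle
print(env.state())
for n in ["scene","side","wrist"]:
    p=eyes.read_camera(n)
    cv2.imwrite(f"pics/{n}0.png",p["image"][:,:,::-1])
    pickle.dump(p,open(f"pics/{n}0.pkl","wb"))
    print(n,p["vertical_fov"],p["cx"],p["cy"],np.round(p["extrinsics"],3).tolist(), [k for k in p])
    for t in ["green_bin","blue_bin_center","louvre_panel","beaker","tape_roll","bench_timer"]:
        print(t,[(b["bbox"],round(b["confidence"],2)) for b in boxes_of(t,p)][:2])
E
```

```text
pics
{'t': 0.0, 'joints': array([ 9.99383575e-01,  4.91529047e-01,  1.55942034e+00, -1.30605703e-05,
        1.09171107e+00, -1.05602044e-01]), 'qvel': array([ 7.79187300e-04, -5.84084277e-05,  1.44998428e-04, -1.49589222e-04,
       -1.09017314e-04, -1.82099111e-03]), 'tau': array([ 1.15567640e-03, -6.12655449e+01, -2.58188546e+01,  6.92686485e-02,
        4.81588009e-02, -1.36088329e-04]), 'eef_pos': array([280.57377176, 558.22184734, 214.09073163]), 'tcp_rot': array([-3.14052957e+00, -1.01034170e-04,  2.67578792e+00]), 'ft_force': array([-0.35112845, -0.51033521,  0.34998711]), 'moment': array([ 0.03141173, -0.0163624 ,  0.03166311]), 'opening': 1.0016419866629616}
scene 52.75450540615603 278.70855442408657 212.69463450498904 [[0.822, 0.357, -0.443, 104.888], [-0.569, 0.525, -0.632, -711.038], [0.007, 0.772, 0.635, 767.551], [0.0, 0.0, 0.0, 1.0]] ['image', 'vertical_fov', 'cx', 'cy', 'extrinsics', 'shot']
green_bin [([194.3, 198.1, 59.0, 33.0], 0.78)]
blue_bin_center [([314.9, 228.8, 82.7, 67.7], 0.67)]
louvre_panel [([302.2, 174.9, 128.8, 149.6], 0.76)]
beaker [([290.1, 181.2, 22
[... 378 characters left out ...]
6, 64.0, 35.4], 0.89)]
blue_bin_center [([328.3, 243.2, 90.7, 75.8], 0.76), ([359.5, 198.0, 20.6, 21.0], 0.51)]
louvre_panel [([311.5, 182.9, 155.9, 174.6], 0.6)]
beaker [([297.0, 189.5, 29.7, 38.7], 0.66), ([361.1, 196.7, 18.8, 22.9], 0.44)]
tape_roll [([225.6, 298.5, 56.3, 50.3], 0.86)]
bench_timer [([246.7, 173.9, 26.7, 20.3], 0.8), ([361.7, 196.7, 18.0, 22.2], 0.59)]
wrist 65.70646984690485 281.27178889723496 211.9373433287407 [[0.45, -0.864, -0.225, 219.018], [0.893, 0.436, 0.112, 590.39], [0.001, -0.251, 0.968, 384.976], [0.0, 0.0, 0.0, 1.0]] ['image', 'vertical_fov', 'cx', 'cy', 'extrinsics', 'shot']
green_bin []
blue_bin_center []
louvre_panel []
beaker []
tape_roll []
bench_timer []
```

View pics/scene0.png

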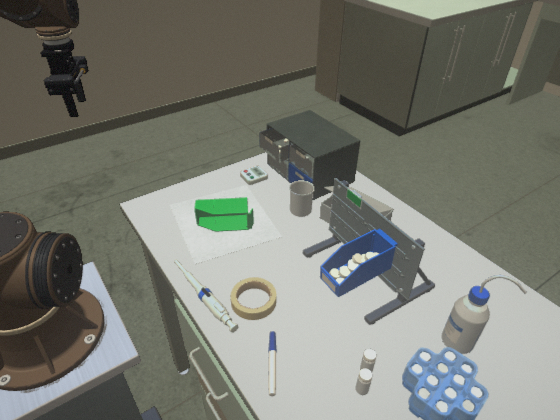

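View pics/side0.png

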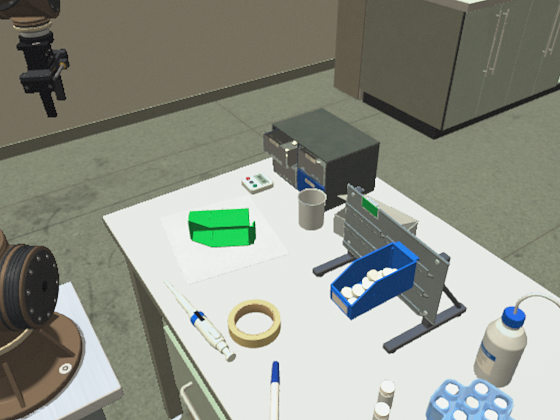

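View pics/wrist0.png

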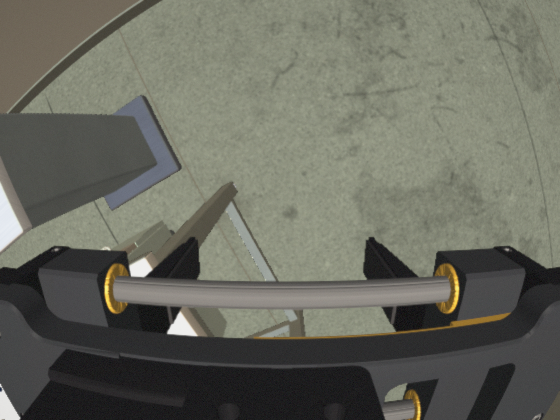

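```bash
cat > h.py <<'E'
import numpy as np, cv2, pickle
def K(p):
    f=210/np.tan(np.radians(p["vertical_fov"])/2); return f
def ray(p,u,v):
    f=K(p); x=(u-p["cx"])/f; y=(v-p["cy"])/f
    if p.get("fish"):
        r=np.hypot(x,y); s=np.sin(r)/r if r>1e-9 else 1; d=np.array([x*s,-y*s,-np.cos(r)])
    else: d=np.array([x,-y,-1.])
    E=p["extrinsics"]; return E[:3,3],E[:3,:3]@d
def onz(p,u,v,z):
    o,d=ray(p,u,v); return o+d*(z-o[2])/d[2]
def proj(p,X):
    X=np.atleast_2d(X); E=p["extrinsics"]; c=(X-E[:3,3])@E[:3,:3]; f=K(p)
    c=c*[1,-1,-1]
    if p.get("fish"):
        r=np.hypot(c[:,0],c[:,1]); th=np.arctan2(r,c[:,2]); s=th/np.maximum(r,1e-9)
        return np.c_[p["cx"]+f*s*c[:,0],p["cy"]+f*s*c[:,1]]
    return np.c_[p["cx"]+f*c[:,0]/c[:,2],p["cy"]+f*c[:,1]/c[:,2]]
def tri(obs):
    A=np.zeros((3,3));b=np.zeros(3)
    for p,u,v in obs:
        o,d=ray(p,u,v); d=d/np.linalg.norm(d); M=np.eye(3)-np.outer(d,d); A+=M;b+=M@o
    return np.linalg.solve(A,b)
def load(n):
    p=pickle.load(open(f"pics/{n}.pkl","rb")); p["fish"]=n.startswith("wrist"); return p
def crop(p,x,y,w,h,s,fn):
    im=p["image"][y:y+h,x:x+w,::-1]; cv2.imwrite(f"pics/{fn}.png",cv2.resize(im,None,fx=s,fy=s,interpolation=cv2.INTER_CUBIC))
E
python3 - <<'E'
from h import *
s=load("scene0");d=load("side0")
crop(s,180,185,90,60,8,"c1"); crop(d,180,195,90,60,8,"c2")
crop(s,295,170,150,150,4,"c3"); crop(d,305,175,165,180,3.3,"c4")
E
```

```text
(no output)
```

View pics/c1.png

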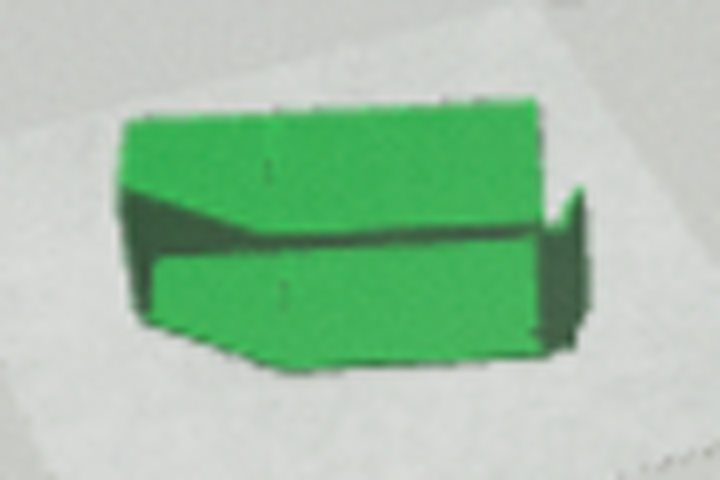

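View pics/c2.png

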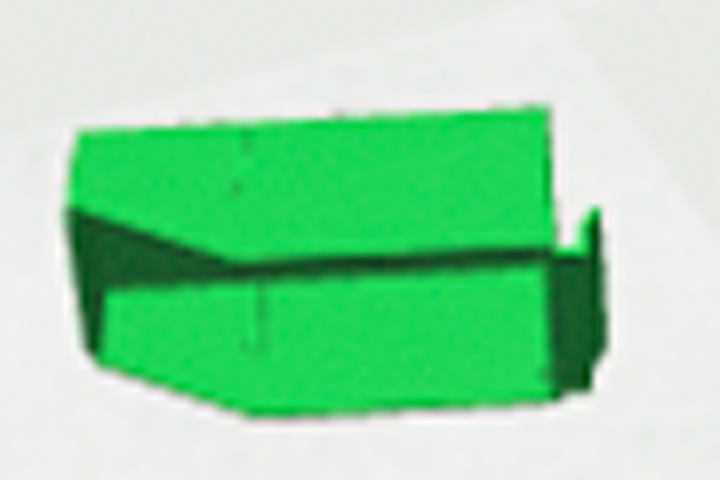

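View pics/c3.png

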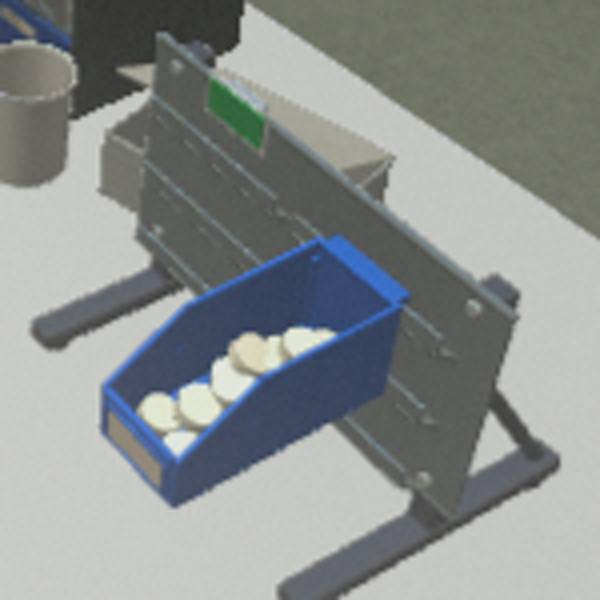

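View pics/c4.png

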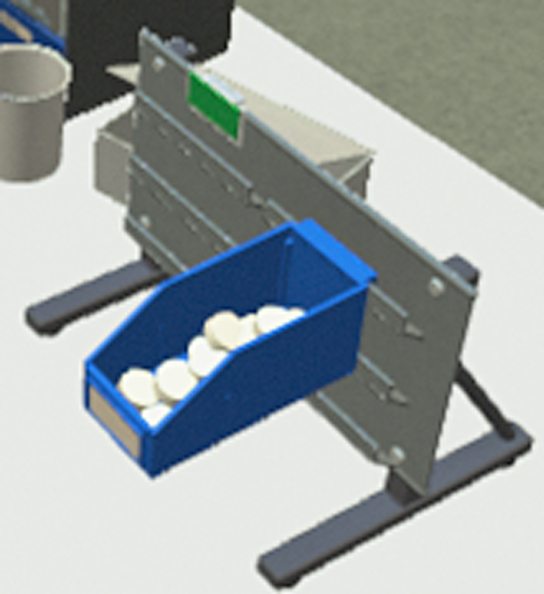

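```bash
cat > fit0.py <<'E'
from h import *
from scipy.optimize import least_squares as LS
s=load("scene0");d=load("side0")
def R(a): c,q=np.cos(a),np.sin(a); return np.array([[c,-q,0],[q,c,0],[0,0,1]])
# panel
sc=np.array([[335,178.3],[424.5,249.5],[408.8,298.8],[329.5,229.3]])
sd=np.array([[348.9,184.1],[448.9,263.5],[433.8,324.1],[343.8,245.6]])
def P(v,top=199):
    m=np.array([[0,140,top],[0,-140,top],[0,-140,v[3]],[0,140,v[3]]]); return m@R(v[2]).T+[v[0],v[1],0]
f=lambda v:np.r_[(proj(s,P(v))-sc).ravel(),(proj(d,P(v))-sd).ravel()]
r=LS(f,[700,0,0,40]); print("panel",r.x,np.round(r.fun.reshape(-1,2),1).tolist())
for a,b in zip(sc,sd): print(tri([(s,*a),(d,*b)]))
# green lying: bin x->yaw dir, z-> Rz*(-y), y->up
g1=np.array([[125,120],[120,190],[250,235],[540,228],[538,100],[292,372],[545,352]])/8+[180,185]
g2=np.array([[78,132],[70,208],[235,264],[550,248],[548,104],[250,415],[555,398]])/8+[180,195]
def G(v):
    h=v[3]
    m=[[-70,0,62],[-70,-h,62],[-20,-66,62],[70,-66,62],[70,0,62],[-20,-66,0],[70,-66,0]]
    return np.array(m)@R(v[2]).T+[v[0],v[1],0]
f=lambda v:np.r_[(proj(s,G(v))-g1).ravel(),(proj(d,G(v))-g2).ravel()]
r=LS(f,[500,200,0,30]); print("green underside mid x,y,yaw,front h",r.x,np.round(r.fun.reshape(-1,2),1).tolist())
for n,(u,v) in dict(beaker=(301,213),tape=(254,301),timer=(254,176)).items(): print(n,onz(s,u,v,0 if n!='tape' else 12).round())
print("sheet corners/pen", onz(s,200,295,10).round())
E
python3 fit0.py
```

```text
panel [ 6.78185509e+02 -2.52970399e+02 -4.33820724e-02  4.15019430e+01] [[-0.3, -0.6], [0.5, -0.9], [-0.4, 2.2], [-0.3, -1.4], [-1.0, -0.2], [1.1, -0.2], [0.4, 2.0], [-0.6, -3.0]]
[698.41336708 -99.99389098 185.04670363]
[ 652.33544319 -403.64521939  216.71289417]
[ 668.06852088 -394.03150295   51.97327254]
[718.70150628 -78.58349826  -7.28292444]
green underside mid x,y,yaw,front h [502.86589212 129.09392066  -0.5260002   39.33619133] [[-0.0, -0.5], [-0.5, -0.1], [1.9, -0.2], [0.3, -0.9], [-0.1, -0.2], [-1.2, 0.3], [0.5, 1.2], [-0.6, -0.8], [-1.0, -0.1], [-0.4, -0.9], [0.1, -0.7], [0.1, -0.0], [0.3, 1.0], [0.8, 1.3]]
beaker [692.  16.   0.]
tape [ 409. -184.   12.]
timer [680. 248.   0.]
sheet corners/pen [318. -99.  10.]
```

```bash
cat >> h.py <<'E'
from scipy.spatial.transform import Rotation as Ro
def plan(target,yaw,st=None):
    from cell import env
    st=st or env.state(); M=Ro.from_euler("xyz",st["tcp_rot"]).as_matrix()
    d=M.T@(np.array(target,float)-st["eef_pos"])
    y=st["tcp_rot"][2]; w=(yaw-y+np.pi)%(2*np.pi)-np.pi
    print("t",round(st["t"],2),"pos",st["eef_pos"].round(1),"rot",st["tcp_rot"].round(3),"op",round(st["opening"],3)); print("tool shift",d.round(1),"turn about tool z",round(-w,3))
def shot(n,fn,nets=()):
    from cell import eyes
    p=eyes.read_camera(n); p["fish"]=n=="wrist"; cv2.imwrite(f"pics/{fn}.png",p["image"][:,:,::-1]); pickle.dump(p,open(f"pics/{fn}.pkl","wb")); return p
E
python3 -c "
from h import *
plan([500,135,250],2.616)"
```

```text
t 1.05 pos [280.7 558.5 214.7] rot [3.141 0.    2.676] op 1.003
tool shift [-386.1 -279.8  -35.4] turn about tool z 0.06
```

>>> send_rows --plan "-33 -24 -3 0.01 95;-33 -24 -3 0.01 95;-33 -24 -3 0.01 95;-33 -24 -3 0.01 95;-33 -24 -3 0.01 95;-33 -24 -3 0.01 95;-33 -24 -3 0 95;-33 -24 -3 0 95"

```text
t: 1.85
eef_pos: [422.9, 256.8, 238.7]
tcp_rot: [3.14, 0.0, 2.621]
ft_force: [-0.0, 0.9, -0.5]
opening: 0.999
```

```bash
python3 -c "
from h import *
plan([500,135,250],2.616)"
```

```text
t 1.85 pos [422.9 256.8 238.7] rot [3.14  0.    2.621] op 0.999
tool shift [-127.5  -67.3  -11.3] turn about tool z 0.005
```

>>> send_rows --plan "-32 -17 -3 0 95;-32 -17 -3 0 95;-32 -17 -3 0 95;-31 -16 -2 0 95;-3 -2 -1 0 95;0 0 0 0 95"

```text
t: 2.45
eef_pos: [505.4, 122.4, 252.5]
tcp_rot: [3.138, 0.003, 2.615]
ft_force: [0.6, -0.5, 0.2]
opening: 0.998
```

```bash
python3 -c "
from h import *
plan([500,135,250],2.616)
shot('wrist','wrist1')"
```

```text
t 2.45 pos [505.4 122.4 252.5] rot [3.138e+00 3.000e-03 2.615e+00] op 0.998
tool shift [11.   8.2  2.5] turn about tool z -0.001
```

View pics/wrist1.png

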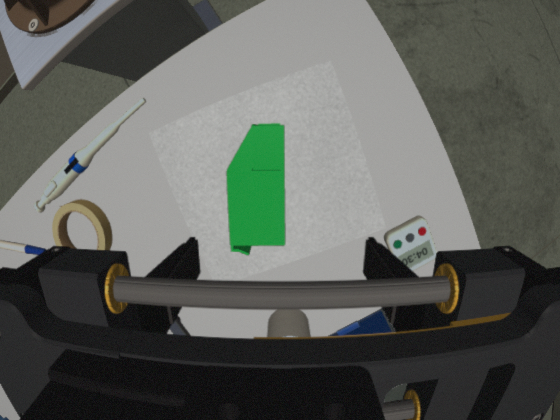

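```bash
python3 - <<'E'
from h import *
w=load("wrist1"); 
crop(w,215,115,85,150,5,"c5")
P=[onz(w,u,v,62) for u,v in [(284,124),(285,245),(230,248),(228,172),(252,124)]]
for p in P: print(p.round(1))
e=P[1]-P[0]; print(np.linalg.norm(e),np.arctan2(e[1],e[0]), (P[0]+P[1])/2)
E
```

```text
[443.  164.3  62. ]
[564.8  95.1  62. ]
[535.2  36.3  62. ]
[457.3  83.2  62. ]
[425.1 134.1  62. ]
140.0327994157496 -0.5170450278169078 [503.89982553 129.71371945  62.        ]
```

View pics/c5.png

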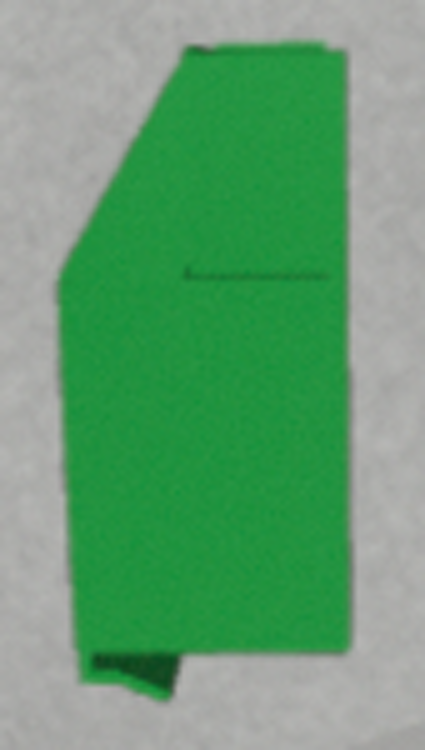

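```bash
python3 -c "
from h import *
plan([500.5,103.2,41],2.622)"
```

```text
t 2.5 pos [505.2 122.8 252.5] rot [3.139e+00 3.000e-03 2.616e+00] op 0.998
tool shift [ -5.2 -20.  211.4] turn about tool z -0.006
```

>>> send_rows --plan "-2 -8 25 0 95;-2 -8 25 -0.003 95;-1 -4 30 -0.003 95;0 0 30 0 95;0 0 30 0 95;0 0 20 0 95;0 0 0 0 95"

```text
t: 3.2
eef_pos: [496.9, 110.5, 88.7]
tcp_rot: [3.136, 0.005, 2.631]
ft_force: [0.5, -0.4, 0.4]
opening: 1.0
```

```bash
python3 -c "
from h import *
plan([500.5,103.2,41],2.622)"
```

```text
t 3.2 pos [496.9 110.5  88.7] rot [3.136 0.005 2.631] op 1.0
tool shift [-6.5 -4.9 47.7] turn about tool z 0.009
```

>>> send_rows --plan "-4 -3 15 0.005 95;-3 -2 15 0.004 95;0 0 12 0 95;0 0 6 0 95;0 0 0 0 95"

```text
t: 3.7
eef_pos: [501.2, 106.7, 42.7]
tcp_rot: [3.133, 0.008, 2.627]
ft_force: [1.1, 0.3, 0.1]
opening: 1.001
```

```bash
python3 -c "
from h import *
plan([500.5,103.2,41],2.622)
shot('side','side1');p=shot('wrist','wrist2')
crop(load('side1'),150,150,160,130,5,'c6')"
```

```text
t 3.7 pos [501.2 106.7  42.7] rot [3.133 0.008 2.627] op 1.001
tool shift [-1.1 -3.4  1.7] turn about tool z 0.005
```

View pics/c6.png

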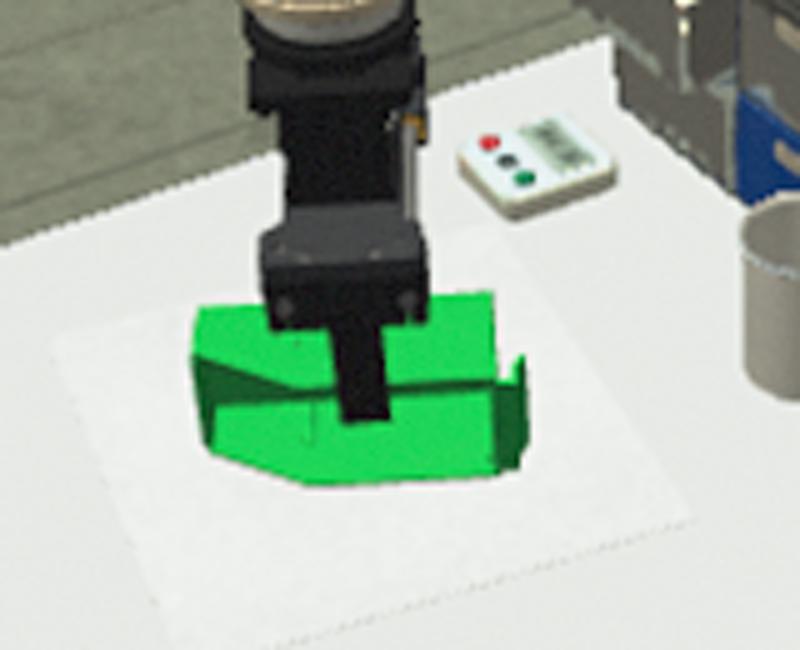

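View pics/wrist2.png

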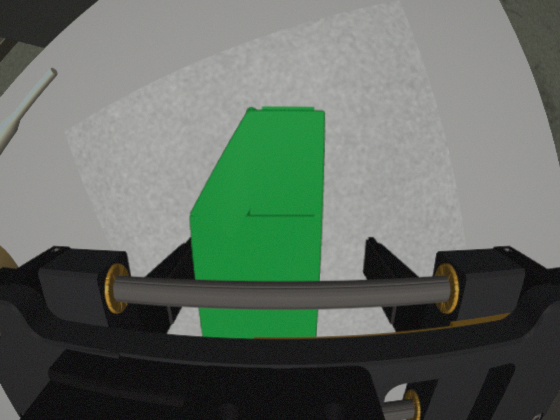

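>>> send_rows --plan "0 4 0 0 95;0 5 -5 0 95;0 6 -6 0 95;0 7 -6 0 95;0 7 -6 0 95;0 0 0 0 95"

```text
t: 4.4
eef_pos: [517.9, 134.6, 71.1]
tcp_rot: [3.13, 0.012, 2.627]
ft_force: [-0.2, 0.3, -1.5]
opening: 1.001
```

```bash
python3 -c "
from h import *
plan([500.5,103.2,41],2.622)
shot('side','side2')
crop(load('side2'),150,150,160,130,5,'c7')"
```

```text
t 4.4 pos [517.9 134.6  71.1] rot [3.13  0.012 2.627] op 1.001
tool shift [  0.  -36.2  29.7] turn about tool z 0.005
```

View pics/c7.png

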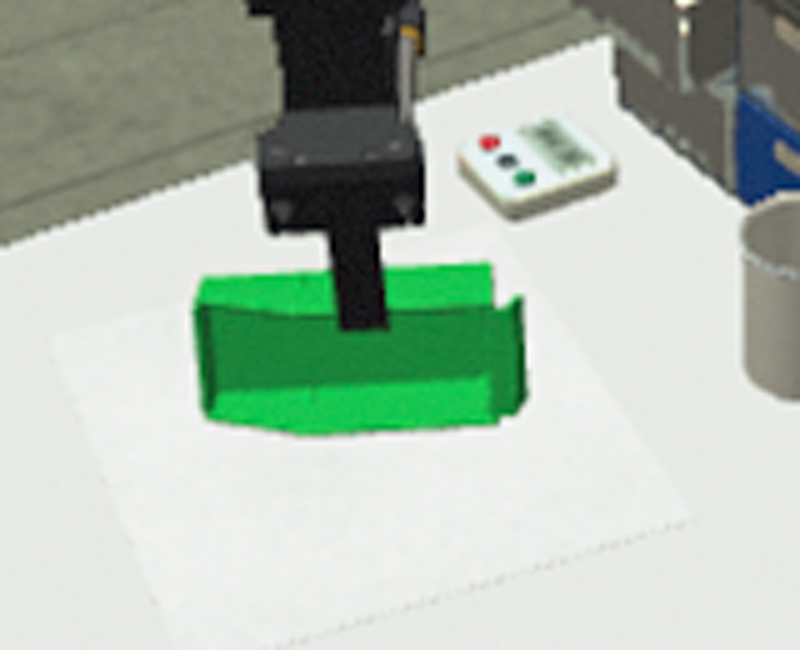

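>>> send_rows --plan "0 8 -2 0 95;0 8 -2 0 95;0 9 -1 0 95;0 9 0 0 95;0 9 0 0 95;0 0 0 0 95"

```text
t: 5.05
eef_pos: [540.2, 175.2, 76.0]
tcp_rot: [3.131, 0.011, 2.627]
ft_force: [0.2, 0.1, -0.1]
opening: 1.0
```

```bash
python3 -c "
from h import *
plan([500.5,103.2,41],2.622)
shot('side','side3')
crop(load('side3'),150,150,160,130,5,'c8')"
```

```text
t 5.05 pos [540.2 175.2  76. ] rot [3.131 0.011 2.627] op 1.0
tool shift [ -0.5 -82.5  34.2] turn about tool z 0.005
```

View pics/c8.png

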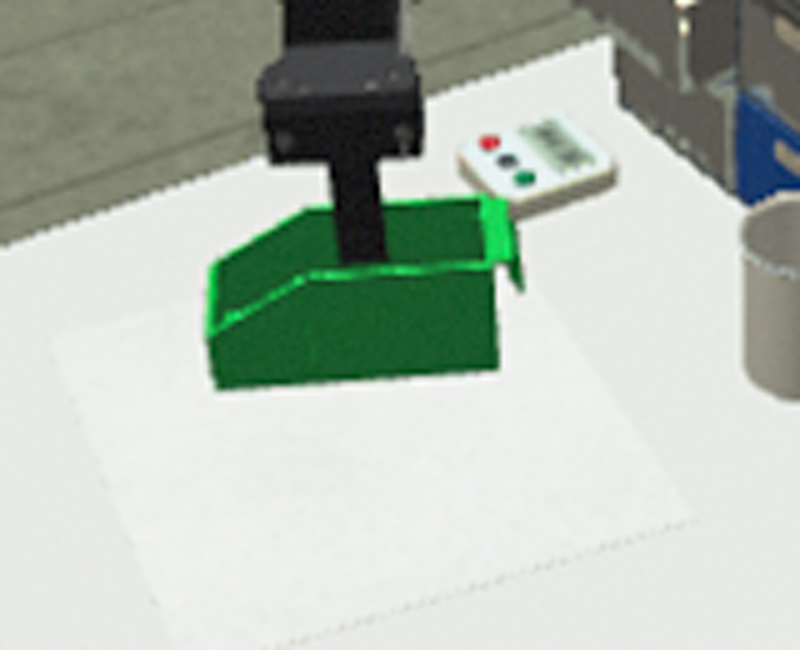

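>>> send_rows --plan "0 0 -15 0 95;0 -5 -30 0 95;0 -7 -35 0 95;0 -7 -35 0 95;0 -5 -20 0 95;0 0 -10 0 95;0 0 0 0 95;0 0 0 0 95"

```text
t: 5.9
eef_pos: [523.6, 151.6, 223.1]
tcp_rot: [3.136, 0.005, 2.627]
ft_force: [-0.4, 0.6, 0.7]
opening: 0.999
```

```bash
python3 - <<'E'
from h import *
plan([520,156,31],2.622)
w=shot('wrist','wrist3')
s=shot('scene','scene3')
crop(w,200,110,130,170,5,"c9" )
im=cv2.imread("pics/c9.png"); cv2.imwrite("pics/c9.png",im[:600*1+250][:850]) 
E
```

```text
t 5.9 pos [523.6 151.6 223.1] rot [3.136 0.005 2.627] op 0.999
tool shift [  6.4   1.1 192. ] turn about tool z 0.005
```

View pics/wrist3.png

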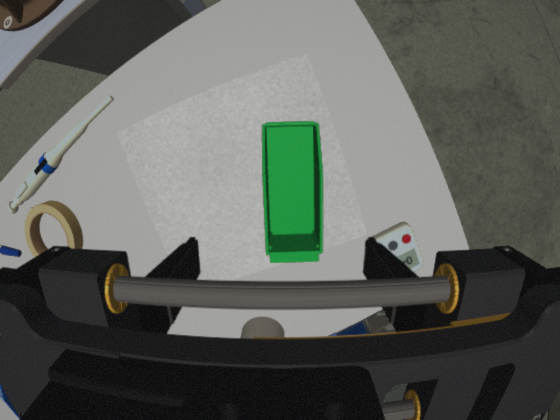

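View pics/c9.png

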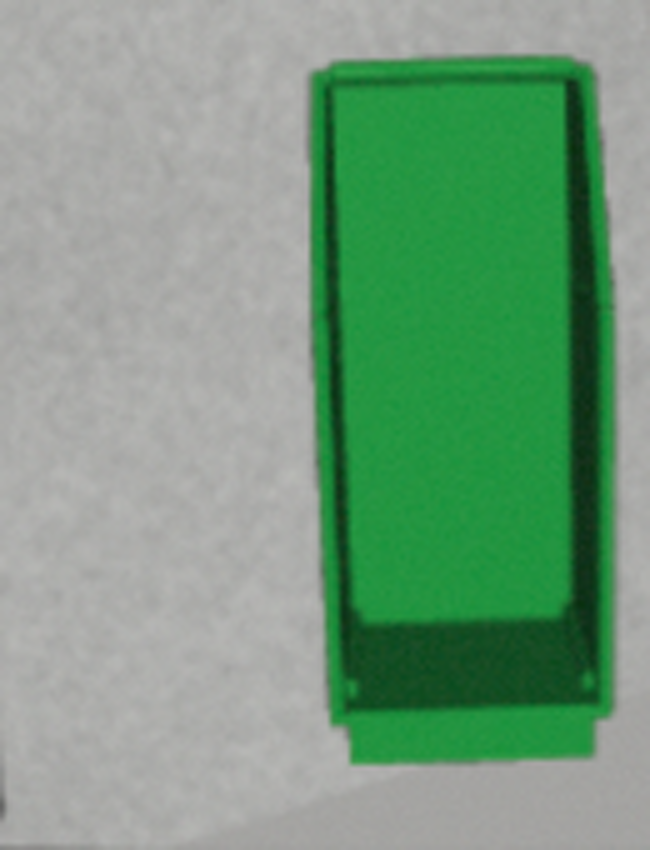

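```bash
cat > up.py <<'E'
from h import *
def R(a): c,q=np.cos(a),np.sin(a); return np.array([[c,-q],[q,c]])
def fitbin(w,px,m,z0=0):
    from scipy.optimize import least_squares as LS
    m=np.array(m,float); px=np.array(px)
    def M(v): return np.c_[m[:,:2]@R(v[2]).T+v[:2], m[:,2]+z0]
    r=LS(lambda v:(proj(w,M(v))-px).ravel(),[520,156,-.5]); return r
E
python3 - <<'E'
from up import *
w=load("wrist3")
px=[(266.6,254.4),(322.4,253.2),(322.4,170),(262.6,173),(270,262.6),(319,261.4)]
for p in px: print(onz(w,*p,66).round(1))
r=fitbin(w,px[:4],[(70,-31,66),(70,31,66),(-20,31,66),(-20,-31,66)]); print(r.x,r.fun.round(1))
E
```

```text
[572.4 108.   66. ]
[601.5 161.4  66. ]
[521.1 203.5  66. ]
[493.9 149.   66. ]
[582.6 106.3  66. ]
[608.3 153.7  66. ]
[ 5.25106438e+02  1.67036564e+02 -4.81244716e-01] [-0.5  0.7  0.6 -0.3  0.5  0.4 -0.6 -0.7]
```

```bash
python3 -c "
from h import *
plan([529.5,164.7,28],2.6604)"
```

```text
t 6.0 pos [523.6 151.7 222.7] rot [3.137 0.005 2.627] op 1.002
tool shift [  2.2  13.4 194.7] turn about tool z -0.034
```

>>> send_rows --plan "1 4 20 -0.012 95;1 4 25 -0.011 95;0 3 25 -0.011 95;0 2 25 0 95;0 0 20 0 95;0 0 10 0 95;0 0 0 0 95"

```text
t: 6.7
eef_pos: [526.9, 165.2, 86.5]
tcp_rot: [-3.14, -0.002, 2.663]
ft_force: [0.2, -0.2, -0.4]
opening: 0.999
```

```bash
python3 -c "
from h import *
plan([529.5,164.7,28],2.6604)"
```

```text
t 6.7 pos [526.9 165.2  86.5] rot [-3.140e+00 -2.000e-03  2.663e+00] op 0.999
tool shift [-2.7  0.8 58.5] turn about tool z 0.003
```

>>> send_rows --plan "-2 1 15 0.003 95;-1 0 15 0 95;0 0 14 0 95;0 0 10 0 95;0 0 3 0 95;0 0 0 0 95"

```text
t: 7.3
eef_pos: [531.9, 165.2, 30.4]
tcp_rot: [3.141, 0.0, 2.66]
ft_force: [-0.1, 0.1, -0.4]
opening: 1.0
```

```bash
python3 -c "
from h import *
plan([529.5,164.7,28],2.6604); shot('wrist','wrist4')"
```

```text
t 7.3 pos [531.9 165.2  30.4] rot [3.141 0.    2.66 ] op 1.0
tool shift [ 1.8 -1.6  2.4] turn about tool z -0.0
```

View pics/wrist4.png

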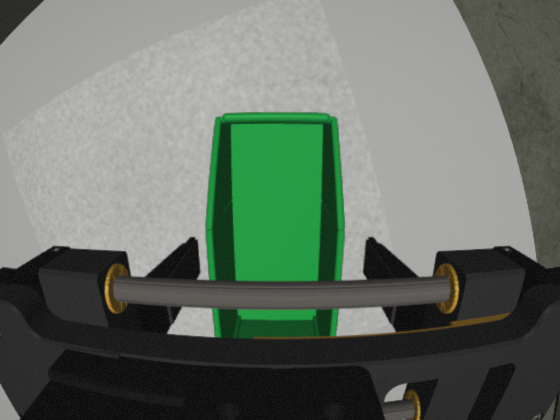

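>>> send_rows --plan "0 -1.5 1 0 95;0 0 0 0 80;0 0 0 0 65;0 0 0 0 50;0 0 0 0 50;0 0 0 0 50;0 0 0 0 50;0 0 0 0 50"

```text
t: 8.15
eef_pos: [532.1, 163.9, 31.7]
tcp_rot: [3.139, 0.003, 2.66]
ft_force: [-0.6, 0.4, -0.1]
opening: 0.651
```

```bash
python3 -c "
from h import *
plan([529.5,164.7,28],2.6604)"
```

```text
t 8.15 pos [532.1 163.9  31.7] rot [3.139e+00 3.000e-03 2.660e+00] op 0.651
tool shift [ 2.6 -0.5  3.7] turn about tool z 0.0
```

```bash
python3 - <<'E'
from h import *
w=shot('wrist','wrist5')
crop(w,200,100,150,150,5,"c10")
plan([532,164,180],2.66)
E
```

```text
t 8.2 pos [532.1 164.   31.7] rot [3.139e+00 3.000e-03 2.660e+00] op 0.652
tool shift [  -0.4    0.4 -148.3] turn about tool z 0.0
```

View pics/c10.png

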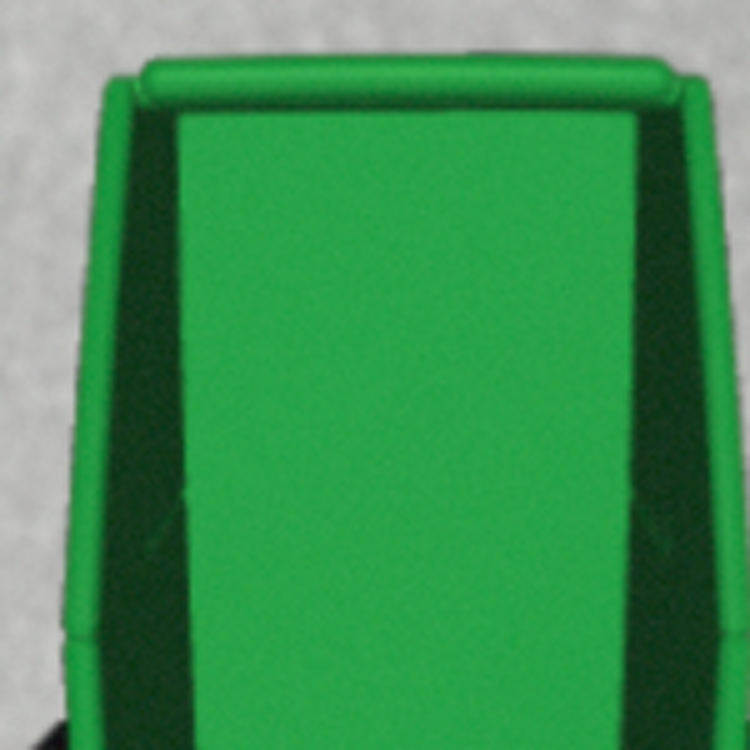

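>>> send_rows --plan "0 0 -8 0 50;0 0 -20 0 50;0 0 -30 0 50;0 0 -35 0 50;0 0 -35 0 50;0 0 -25 0 50;0 0 -10 0 50"

```text
t: 8.9
eef_pos: [529.8, 163.5, 201.3]
tcp_rot: [-3.142, -0.001, 2.66]
ft_force: [0.0, -0.4, -1.2]
opening: 0.652
```

```bash
python3 - <<'E'
from up import *
w=load("wrist5"); crop(w,280,170,150,100,5,"c11")
print(onz(w,213,227,66),onz(w,350,226.6,66))
px=[(213,227),(350,226.6),(221,115.4),(342,115.4)]
for hf in (36,38,40):
    r=fitbin(w,px,[(-20,-31,66),(-20,31,66),(-70,-31,hf),(-70,31,hf)]); 
    c=np.array([532.1,164.0])-r.x[:2]; print(hf,r.x,r.fun.round(1),"TCP in bin",R(r.x[2]).T@c)
plan([540,-184,195],3.098)
E
```

```text
[494.10429925 150.62504159  66.        ] [522.19251373 204.5581453   66.        ]
36 [ 5.26039220e+02  1.68287058e+02 -4.82339766e-01] [-1.2  0.2  1.4  0.5 -0.6 -0.3  0.4 -0.2] TCP in bin [ 7.35788324 -0.98664346]
38 [ 5.26071257e+02  1.68269577e+02 -4.82276793e-01] [-1.2  0.3  1.4  0.6 -1.3 -0.4  1.1 -0.3] TCP in bin [ 7.32133084 -0.98647867]
40 [ 5.26104086e+02  1.68251665e+02 -4.82213241e-01] [-1.2  0.4  1.4  0.6 -2.1 -0.5  1.8 -0.4] TCP in bin [ 7.28387651 -0.98629858]
t 8.9 pos [529.8 163.5 201.3] rot [-3.142e+00 -1.000e-03  2.660e+00] op 0.652
tool shift [-169.9 -303.3    6.2] turn about tool z -0.438
```

>>> send_rows --plan "-10 -20 0 -0.05 50;-13 -28 0 -0.06 50;-13 -30 0 -0.06 50;-12 -30 0 -0.06 50;-10 -30 0 -0.06 50;-8 -30 0 -0.06 50;-6 -30 0 -0.05 50;-4 -30 0 -0.04 50"

```text
t: 9.7
eef_pos: [540.9, -82.8, 199.7]
tcp_rot: [3.139, -0.003, 3.124]
ft_force: [0.5, 0.0, -1.6]
opening: 0.653
```

```bash
python3 - <<'E'
from h import *
plan([535,-184,195],3.098)
E
```

```text
t 9.7 pos [540.9 -82.8 199.7] rot [ 3.139e+00 -3.000e-03  3.124e+00] op 0.653
tool shift [   4.1 -101.3    4.5] turn about tool z 0.026
```

>>> send_rows --plan "1 -25 1 0.01 50;1 -28 1 0.01 50;1 -25 1 0.006 50;0 -12 1 0 50;0 -5 0 0 50;0 0 0 0 50;0 0 0 0 50"

```text
t: 10.4
eef_pos: [532.8, -182.9, 191.5]
tcp_rot: [3.137, -0.01, 3.095]
ft_force: [0.9, 1.4, -2.0]
opening: 0.653
```

```bash
python3 - <<'E'
from h import *
plan([535,-184,195],3.098)
s=shot("scene","scene4");d=shot("side","side4");w=shot("wrist","wrist6")
crop(s,270,150,170,160,4,"c12"); crop(d,275,150,200,185,3.9,"c13")
E
```

```text
t 10.4 pos [ 532.8 -182.9  191.5] rot [ 3.137 -0.01   3.095] op 0.653
tool shift [-2.2 -0.9 -3.6] turn about tool z -0.003
```

View pics/c12.png

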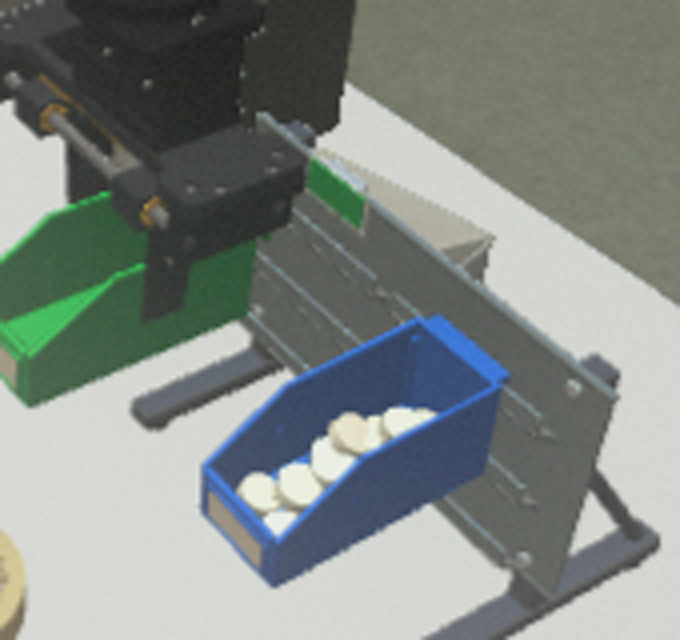

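View pics/c13.png

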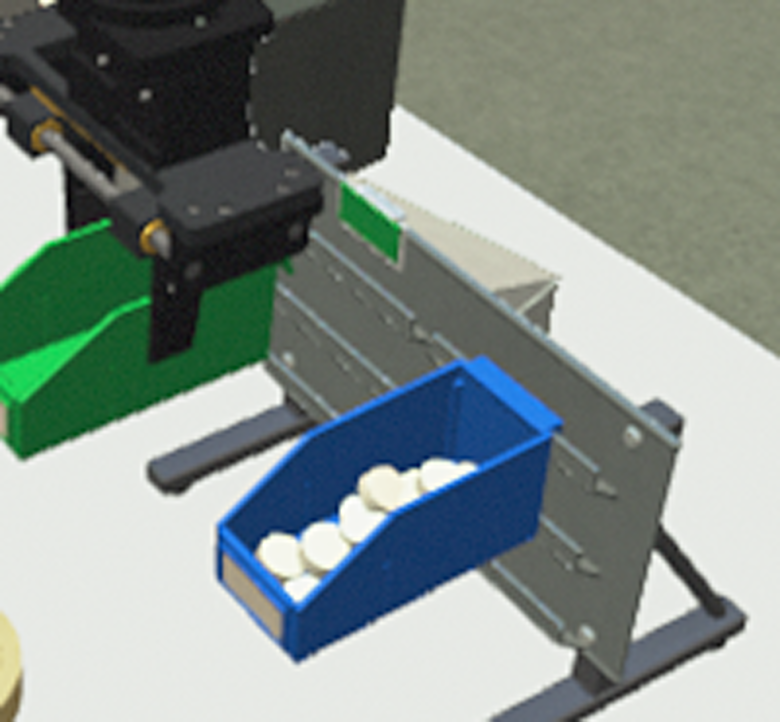

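View pics/wrist6.png

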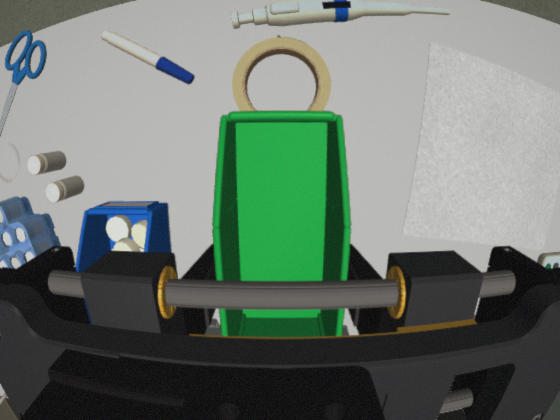

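```bash
cat > fit1.py <<'E'
from h import *
from scipy.optimize import least_squares as LS
s=load("scene4");d=load("side4");w=load("wrist6")
S=lambda a:np.array(a,float)/4+[270,150]-.0
D=lambda a:np.array(a,float)/3.9+[275,150]
hf=37
names=dict(kr=(-20,-31,66),kl=(-20,31,66),fl=(-70,31,hf),fr=(-70,-31,hf),bfr=(-70,-31,0),bbr=(70,-31,0),ql=(79,27,66),qr=(79,-27,66))
def T(v,m): # x,y,z(center),yaw,pitch(front down +)
    Rm=Ro.from_euler("zy",[v[3],-v[4]]).as_matrix()
    return (np.array(m)-[0,0,33])@Rm.T+v[:3]
def fit(so,do,v0,fixed=None):
    ks=list(so); kd=list(do)
    def f(v):
        return np.r_[(proj(s,T(v,[names[k] for k in ks]))-S([so[k] for k in ks])).ravel(),(proj(d,T(v,[names[k] for k in kd]))-D([do[k] for k in kd])).ravel()]
    r=LS(f,v0,loss="soft_l1"); print(r.x.round(3)); print(ks,f(r.x).reshape(-1,2).round(1).tolist()); return r
if __name__=="__main__":
    fit(dict(kr=(368,458),kl=(290,383),fl=(205,467),fr=(275,543),bfr=(275,586),bbr=(487,475),ql=(443,317),qr=(508,378)),
     dict(kr=(395,512),kl=(310,437),fl=(220,527),fr=(300,607),bfr=(298,660),bbr=(537,540),ql=(490,356),qr=(563,425)),[590,-310,141,0,.05])
    fit(dict(fr=(32,355),bfr=(33,405),kr=(118,270),kl=(50,215),bbr=(250,318)),dict(fr=(22,402),bfr=(22,459),kr=(120,305),kl=(48,240),bbr=(272,355)),[525,-183,190,0,0])
    print("expected green", 532.8-7.3,-182.9,191.5-31.7+33)
E
python3 fit1.py
```

```text
[ 5.93797e+02 -3.01520e+02  1.28845e+02 -7.10000e-02  5.40000e-02]
['kr', 'kl', 'fl', 'fr', 'bfr', 'bbr', 'ql', 'qr'] [[-1.0, 0.5], [-0.7, 0.2], [0.2, -1.6], [0.8, -0.6], [-0.2, 0.3], [-0.5, -0.1], [-0.5, -0.2], [0.7, -0.2], [0.2, 1.3], [0.4, -0.9], [0.1, -1.6], [0.1, 0.4], [-0.1, 0.9], [0.7, -0.4], [-0.9, 0.7], [0.3, 0.1]]
[ 5.28383e+02 -1.79582e+02  1.91194e+02 -4.60000e-02 -1.00000e-02]
['fr', 'bfr', 'kr', 'kl', 'bbr'] [[0.0, -0.4], [-0.5, 0.5], [0.1, 1.3], [0.3, -1.4], [-0.1, -1.1], [0.3, -1.0], [0.3, 0.2], [-0.2, 1.4], [-0.4, -0.2], [-0.1, 0.5]]
expected green 525.5 -182.9 192.8
```

```bash
python3 - <<'E'
from h import *
w=load("wrist6")
crop(w,70,190,110,75,7,"c14")
E
```

```text
(no output)
```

View pics/c14.png

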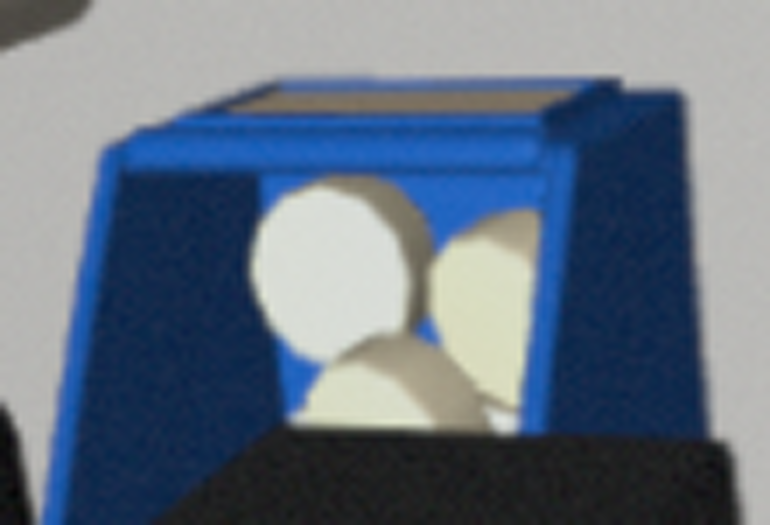

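```bash
cat > fit2.py <<'E'
from fit1 import *
bias=np.array([2.9,3.3,-1.6])
so=dict(kr=(368,458),kl=(290,383),fl=(205,467),fr=(275,543),bfr=(275,586),bbr=(487,475))
do=dict(kr=(395,512),kl=(310,437),fl=(220,527),fr=(300,607),bfr=(298,660),bbr=(537,540))
wo=dict(fl=(152.1,211.1),fr=(86,211.4),bfl=(167.6,203.1))
def pts(ks,h):
    n=dict(names); n["fl"]=(-70,31,h); n["fr"]=(-70,-31,h); n["bfl"]=(-70,31,0); return [n[k] for k in ks]
def f(v,ww=2):
    return np.r_[(proj(s,T(v,pts(so,v[5]))+bias)-S(list(so.values()))).ravel(),(proj(d,T(v,pts(do,v[5]))+bias)-D(list(do.values()))).ravel(),ww*(proj(w,T(v,pts(wo,v[5])))-np.array(list(wo.values()))).ravel(), (v[4]-.052)*200]
for ww in (0.001,1,3):
    r=LS(f,[590,-310,141,0,.05,37],args=(ww,),loss="soft_l1"); print(r.x.round(3)); 
    o=f(r.x,1)[:-1].reshape(-1,2).round(1).tolist(); print(o[-3:],o[:6])
    c=r.x; print("place est", c[:2]+125*np.array([-np.sin(c[3]),np.cos(c[3])]), c[2]+3)
E
python3 fit2.py
```

```text
[ 5.92965e+02 -3.02841e+02  1.28186e+02 -7.40000e-02  5.10000e-02
  3.31970e+01]
[[20.7, 6.8], [19.5, 4.2], [17.0, 6.9]] [[-1.1, 0.2], [-0.7, -0.0], [0.2, -0.7], [0.6, 0.2], [-0.3, -0.1], [-0.7, -0.2]]
place est [ 602.1985088  -178.18269394] 131.18615424779955
[ 5.83840e+02 -3.11529e+02  1.41277e+02 -5.70000e-02  4.90000e-02
  3.49510e+01]
[[0.8, -0.1], [-0.7, -1.1], [0.6, -0.1]] [[-0.3, 0.1], [-0.6, -0.3], [0.0, -0.9], [1.3, 0.3], [0.2, 0.8], [0.2, -0.6]]
place est [ 591.01829988 -186.73484359] 144.27692637844055
[ 5.84413e+02 -3.11259e+02  1.40916e+02 -4.50000e-02  4.80000e-02
  3.45870e+01]
[[0.5, -0.1], [-0.7, -0.1], [0.1, 0.0]] [[0.1, 0.0], [-0.6, -0.2], [0.2, -0.5], [1.8, 0.5], [0.7, 0.9], [0.1, -0.9]]
place est [ 590.09305906 -186.38770516] 143.91626048185168
```

```bash
python3 - <<'E'
from h import *
plan([594,-186.5,190],np.pi-.045)
E
```

```text
t 10.55 pos [ 532.9 -182.9  191.7] rot [ 3.137 -0.009  3.096] op 0.65
tool shift [-61.2  -0.8   1.1] turn about tool z -0.001
```

>>> send_rows --plan "-12 0 0 0 50;-16 0 0 0 50;-16 0 0 0 50;-9 0 1 0 50;-4 0 0 0 50;0 0 0 0 50;0 0 0 0 50"

```text
t: 11.25
eef_pos: [594.9, -182.9, 190.4]
tcp_rot: [3.137, -0.008, 3.099]
ft_force: [-0.9, 0.5, -1.8]
opening: 0.649
```

```bash
python3 - <<'E'
from h import *
plan([596.7,-186.7,170],np.pi-.045)
s=shot("scene","scene5");d=shot("side","side5");w=shot("wrist","wrist7")
crop(s,290,150,150,140,5,"c15"); crop(d,310,150,150,140,5,"c16");crop(w,70,170,110,75,7,"c17")
E
```

```text
t 11.25 pos [ 594.9 -182.9  190.4] rot [ 3.137 -0.008  3.099] op 0.649
tool shift [-2.2 -3.8 20.4] turn about tool z 0.002
```

View pics/c16.png

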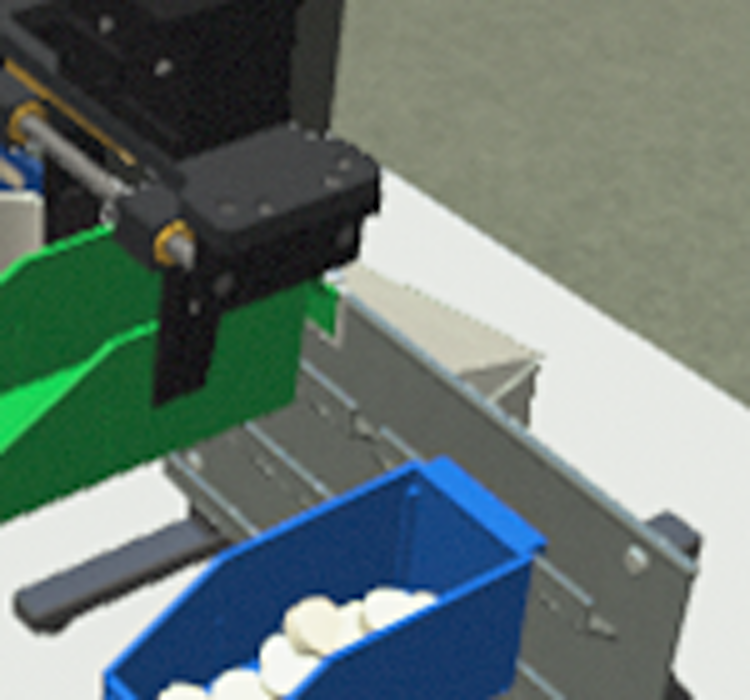

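View pics/wrist7.png

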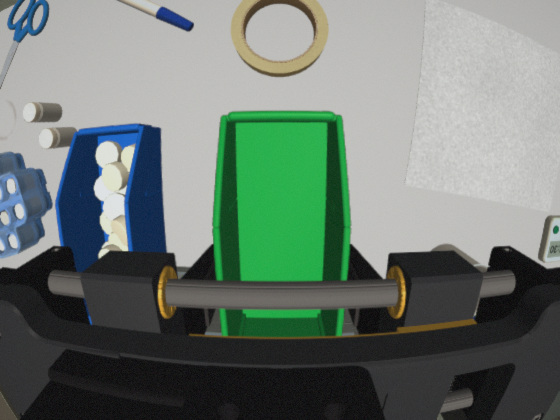

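```bash
python3 - <<'E'
from h import *
w=load("wrist7")
crop(w,50,115,125,140,6,"c17")
im=cv2.imread("pics/c17.png");print(im.shape)
crop(w,50,115,125,95,6,"c17")
crop(w,50,190,125,70,6,"c18")
E
```

```text
(840, 750, 3)
```

View pics/c17.png

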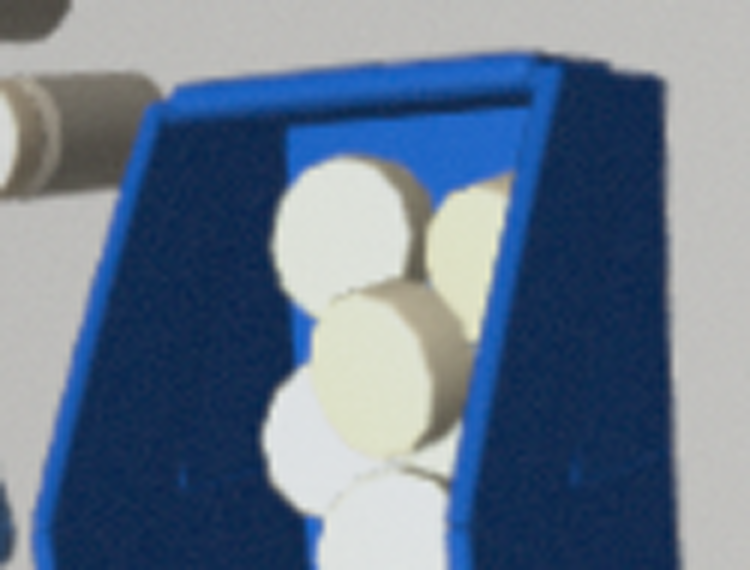

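View pics/c18.png

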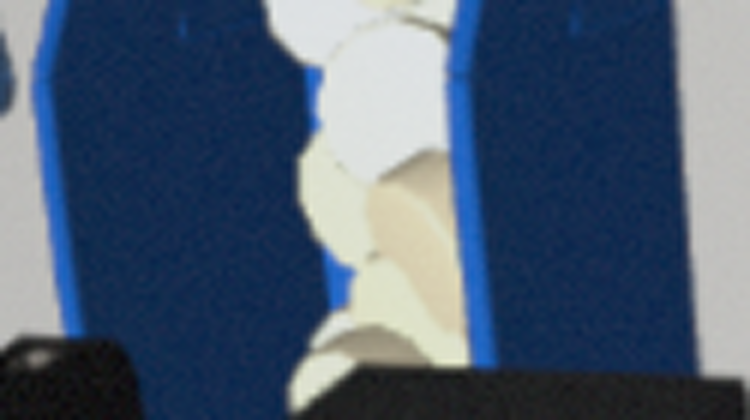

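```bash
cat > fit3.py <<'E'
from fit1 import *
import fit1
w=load("wrist7"); s=load("scene5");d=load("side5")
n=dict(names); 
wo=dict(fl=(143.3,125.8),fr=(76.3,132.5),bfl=(160.8,128),kl=(128.3,202.5),kr=(56.2,202))
gpx=dict(kr=(213,227),kl=(350,226.8),fr=(221,115.4),fl=(342,115.4))
def pts(ks,h):
    n["fl"]=(-70,31,h); n["fr"]=(-70,-31,h); n["bfl"]=(-70,31,0); return [n[k] for k in ks]
for prior in (0,1):
  def f(v):
    r=(proj(w,T(v,pts(wo,v[5])))-np.array(list(wo.values()))).ravel()
    return np.r_[r,(v[4]-.052)*300,(v[2]-141)*prior*.5]
  r=LS(f,[584,-311,141,-.04,.05,35]); c=r.x; print("blue",c.round(3),f(c)[:-2].reshape(-1,2).round(1).tolist())
  print("place est", c[:2]+125*np.array([-np.sin(c[3]),np.cos(c[3])]))
def g(v):
    vv=np.r_[v[0],v[1],192.8+190.4-191.5,v[2],0.008,v[3]]
    return (proj(w,T(vv,pts(gpx,v[3])))-np.array(list(gpx.values()))).ravel()
r=LS(g,[587,-183,-.04,35]); print("green",r.x.round(3),r.fun.reshape(-1,2).round(1).tolist())
E
python3 fit3.py
```

```text
blue [ 5.83551e+02 -3.11769e+02  1.39306e+02 -4.80000e-02  5.10000e-02
  3.54100e+01] [[0.8, 0.3], [-0.6, 0.2], [0.3, 0.5], [-0.3, -1.0], [-0.2, 0.2]]
place est [ 589.60309896 -186.91521469]
blue [ 5.83513e+02 -3.11321e+02  1.40125e+02 -4.80000e-02  5.10000e-02
  3.52530e+01] [[0.9, 0.2], [-0.7, 0.1], [0.4, 0.4], [-0.2, -0.8], [-0.5, 0.4]]
place est [ 589.45338625 -186.46187381]
green [ 5.88298e+02 -1.82121e+02 -4.50000e-02  3.67900e+01] [[-0.9, -0.5], [1.1, -0.4], [-0.3, 0.5], [0.1, 0.7]]
```

>>> send_rows --plan "0 -2 4 0 50;-0.5 -2 6 0.002 50;0 -0.5 5 0.002 50;0 0 3 0 50;0 0 0 0 50;0 0 0 0 50"

```text
t: 12.0
eef_pos: [594.0, -188.2, 170.9]
tcp_rot: [3.137, -0.008, 3.093]
ft_force: [-0.3, -0.8, -1.5]
opening: 0.652
```

```bash
python3 - <<'E'
from h import *
plan([595.6,-187.3,168],np.pi-.046)
E
```

```text
t 12.0 pos [ 594.  -188.2  170.9] rot [ 3.137 -0.008  3.093] op 0.652
tool shift [-1.5  1.   2.9] turn about tool z -0.002
```

>>> send_rows --plan "-1.5 0 2 0 50;0 0 2 0 50;0 0 2 0 50;0 0 0 0 50"

```text
t: 12.4
eef_pos: [595.8, -188.2, 164.6]
tcp_rot: [3.137, -0.008, 3.093]
ft_force: [0.4, -0.4, -0.7]
opening: 0.652
```

```bash
python3 - <<'E'
from h import *
plan([595.6,-187.3,142.7],np.pi-.046)
E
```

```text
t 12.4 pos [ 595.8 -188.2  164.6] rot [ 3.137 -0.008  3.093] op 0.652
tool shift [ 0.1  0.8 21.9] turn about tool z -0.002
```

>>> send_rows --plan "0 0 2 0 50;0 0 2 0 50;0 0 2 0 50;0 0 2 0 50;0 0 0 0 50"

```text
t: 12.9
eef_pos: [595.7, -188.2, 156.0]
tcp_rot: [3.137, -0.008, 3.093]
ft_force: [0.5, 0.7, -2.0]
opening: 0.654
```

```bash
python3 - <<'E'
from h import *
plan([595.6,-187.3,142.7],np.pi-.046)
d=shot("side","side6"); crop(d,310,150,150,140,5,"c19")
E
```

```text
t 12.9 pos [ 595.7 -188.2  156. ] rot [ 3.137 -0.008  3.093] op 0.654
tool shift [ 0.   0.8 13.3] turn about tool z -0.002
```

View pics/c19.png

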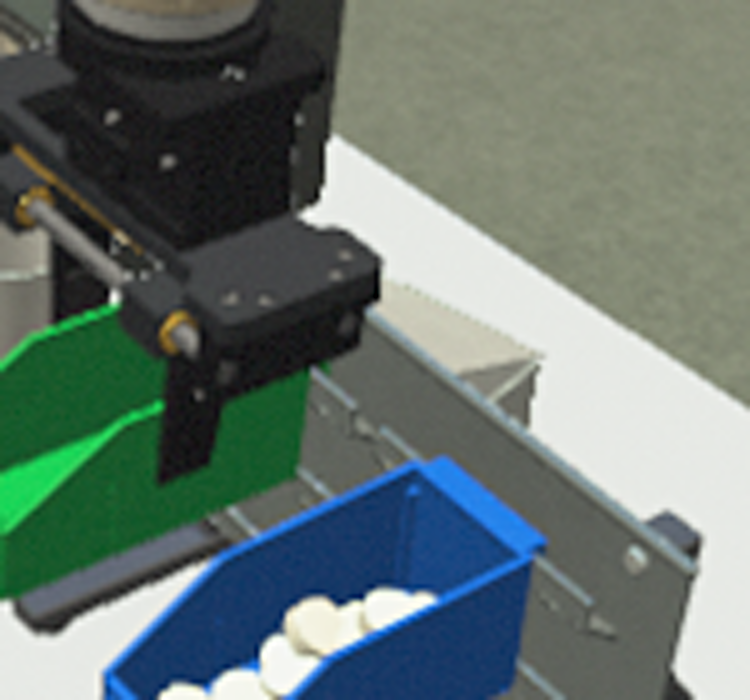

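>>> send_rows --plan "0 0 2 0 50;0 0 2 0 50;0 0 2 0 50;0 0 0 0 50"

```text
t: 13.35
eef_pos: [595.8, -188.1, 149.7]
tcp_rot: [3.138, -0.007, 3.093]
ft_force: [0.3, -0.3, -1.2]
opening: 0.648
```

```bash
python3 - <<'E'
from h import *
from cell import env
plan([595.6,-187.3,142.7],np.pi-.046); print(env.state()["ft_force"],env.state()["moment"])
E
```

```text
t 13.35 pos [ 595.8 -188.1  149.7] rot [ 3.138 -0.007  3.093] op 0.648
tool shift [0.2 0.8 7. ] turn about tool z -0.002
[ 0.33930808 -0.2950339  -1.1882126 ] [ 0.01207569  0.00648296 -0.01037455]
```

>>> send_rows --plan "0 0 2 0 50;0 0 2 0 50;0 0 1.5 0 50;0 0 0 0 50"

```text
t: 13.75
eef_pos: [596.6, -188.4, 144.4]
tcp_rot: [3.138, -0.005, 3.093]
ft_force: [-0.1, 0.7, -0.9]
opening: 0.652
```

```bash
python3 - <<'E'
from h import *
from cell import env
plan([595.6,-187.3,142.7],np.pi-.046); print(env.state()["ft_force"],env.state()["moment"])
d=shot("side","side7"); crop(d,310,150,150,140,5,"c20")
d=shot("scene","scene7"); crop(d,290,150,150,140,5,"c21")
E
```

```text
t 13.75 pos [ 596.6 -188.4  144.4] rot [ 3.138 -0.005  3.093] op 0.652
tool shift [1.  1.  1.7] turn about tool z -0.002
[-0.14634452  0.70755114 -0.88103159] [0.06863868 0.04088764 0.01995621]
```

View pics/c20.png

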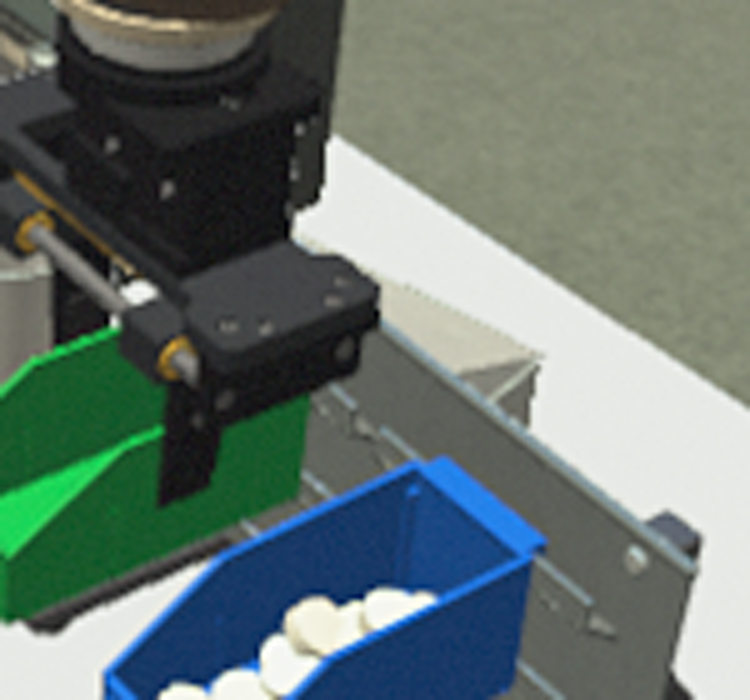

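>>> send_rows --plan "0 0 1 0 50;0 0 1 0 50;0 0 0 0 50"

```text
t: 14.15
eef_pos: [596.2, -188.4, 143.5]
tcp_rot: [3.138, -0.005, 3.093]
ft_force: [0.5, 0.3, -0.8]
opening: 0.652
```

```bash
python3 - <<'E'
from h import *
from cell import env
plan([595.6,-187.3,142.7],np.pi-.046); print(env.state()["ft_force"],env.state()["moment"])
E
```

```text
t 14.15 pos [ 596.2 -188.4  143.5] rot [ 3.138 -0.005  3.093] op 0.652
tool shift [0.7 1.  0.8] turn about tool z -0.002
[ 0.52002444  0.31971761 -0.84885026] [ 0.03320769 -0.14882217 -0.05131791]
```

>>> send_rows --plan "0 0 1.5 0 50;0 0 1.5 0 50;0 0 0 0 50"

```text
t: 14.45
eef_pos: [596.1, -188.4, 142.6]
tcp_rot: [3.139, -0.004, 3.093]
ft_force: [0.1, -0.0, -0.6]
opening: 0.647
```

```bash
python3 - <<'E'
from h import *
from cell import env
plan([595.6,-187.3,142.7],np.pi-.046); print(env.state()["ft_force"],env.state()["moment"])
E
```

```text
t 14.45 pos [ 596.1 -188.4  142.6] rot [ 3.139 -0.004  3.093] op 0.647
tool shift [ 0.5  1.1 -0.1] turn about tool z -0.002
[ 1.42416483e-01 -1.84576815e-04 -6.26882033e-01] [-0.01667509  0.07547041 -0.04908911]
```

>>> send_rows --plan "0 0 2 0 50;0 0 2 0 50;0 0 0 0 50"

```text
t: 14.75
eef_pos: [596.2, -188.5, 141.0]
tcp_rot: [3.14, -0.002, 3.093]
ft_force: [0.2, -0.3, -1.0]
opening: 0.65
```

```bash
python3 - <<'E'
from h import *
from cell import env
plan([595.6,-187.3,142.7],np.pi-.046); print(env.state()["ft_force"],env.state()["moment"])
w=shot("wrist","wrist8"); crop(w,50,95,330,160,2.4,"c22")
d=shot("side","side8"); crop(d,310,150,150,140,5,"c23")
E
```

```text
t 14.75 pos [ 596.2 -188.5  141. ] rot [ 3.140e+00 -2.000e-03  3.093e+00] op 0.65
tool shift [ 0.6  1.1 -1.7] turn about tool z -0.003
[ 0.24117871 -0.29115142 -1.04411249] [ 0.06150355  0.18182218 -0.05756269]
```

View pics/c22.png

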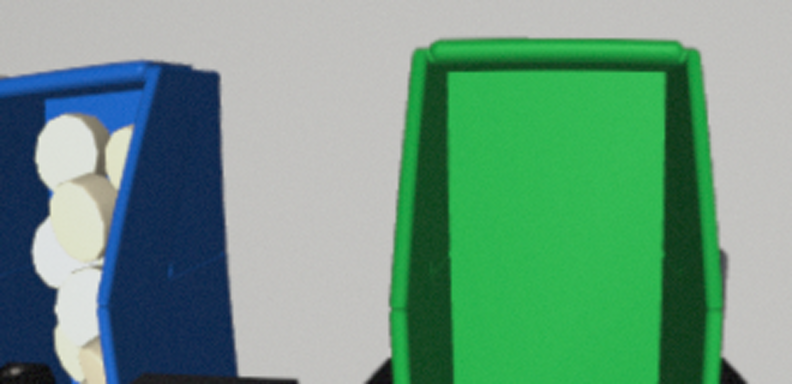

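View pics/c23.png

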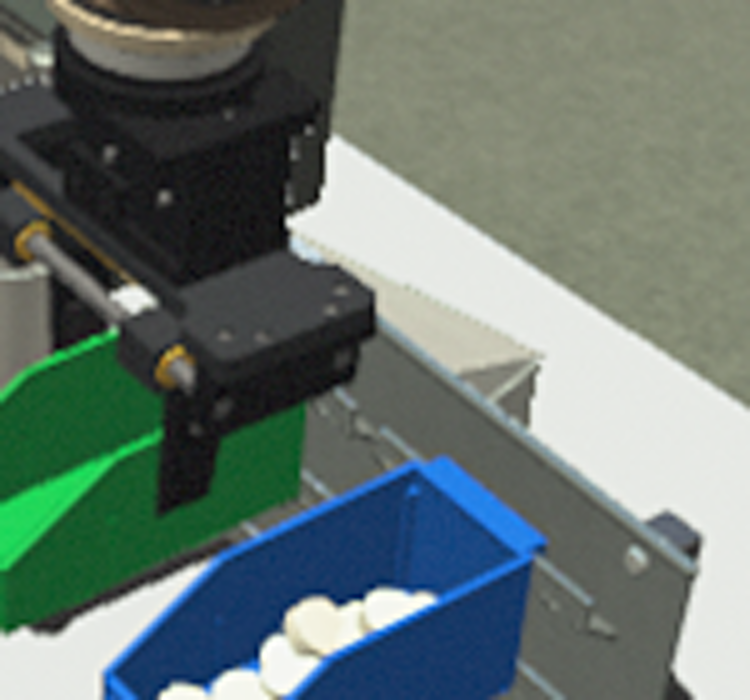

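>>> send_rows --plan "0 0 2 0 50;0 0 2 0 50;0 0 0 0 50"

```text
t: 15.15
eef_pos: [596.9, -188.5, 140.1]
tcp_rot: [3.141, 0.001, 3.093]
ft_force: [0.8, -0.8, -1.1]
opening: 0.649
```

```bash
python3 - <<'E'
from h import *
from cell import env
plan([595.6,-187.3,142.7],np.pi-.046); print(env.state()["ft_force"],env.state()["moment"])
E
```

```text
t 15.15 pos [ 596.9 -188.5  140.1] rot [3.141e+00 1.000e-03 3.093e+00] op 0.649
tool shift [ 1.3  1.2 -2.6] turn about tool z -0.003
[ 0.82156337 -0.76970428 -1.09561018] [ 0.02802014  0.18830228 -0.0852751 ]
```

>>> send_rows --plan "2 0 0 0 50;2 0 0 0 50;0 0 0 0 50"

```text
t: 15.45
eef_pos: [596.0, -188.6, 140.0]
tcp_rot: [-3.142, 0.009, 3.093]
ft_force: [-4.7, 0.7, 5.7]
opening: 0.651
```

```bash
python3 - <<'E'
from h import *
from cell import env
plan([595.6,-187.3,142.7],np.pi-.046); print(env.state()["ft_force"],env.state()["moment"],env.state()["tau"])
E
```

```text
t 15.45 pos [ 596.  -188.6  140. ] rot [-3.142  0.009  3.093] op 0.651
tool shift [ 0.4  1.3 -2.7] turn about tool z -0.003
[-4.71313562  0.67113853  5.66088694] [ 0.1112292   0.87889319 -0.13256741] [  0.95064294 -60.05772114 -23.41424882   0.28955799  -1.21330339
  -0.15167761]
```

>>> send_rows --plan "0 0 0 0 66;0 0 0 0 72;0 0 0 0 80;0 0 0 0 90;0 0 0 0 95;0 0 0 0 95;0 0 0 0 95"

```text
t: 16.15
eef_pos: [595.1, -188.5, 138.3]
tcp_rot: [3.141, 0.006, 3.093]
ft_force: [1.0, 0.1, -0.3]
opening: 0.998
```

```bash
python3 - <<'E'
from h import *
from cell import env
plan([595.6,-187.3,142.7],np.pi-.046); print(env.state()["ft_force"],env.state()["moment"])
w=shot("wrist","wrist9"); crop(w,50,95,330,160,2.4,"c24")
d=shot("side","side9"); crop(d,310,150,150,140,5,"c25")
E
```

```text
t 16.15 pos [ 595.1 -188.5  138.3] rot [3.141 0.006 3.093] op 0.998
tool shift [-0.5  1.2 -4.4] turn about tool z -0.003
[ 0.99030019  0.14417683 -0.32979507] [-0.04283964  0.00494228  0.00348488]
```

View pics/c24.png

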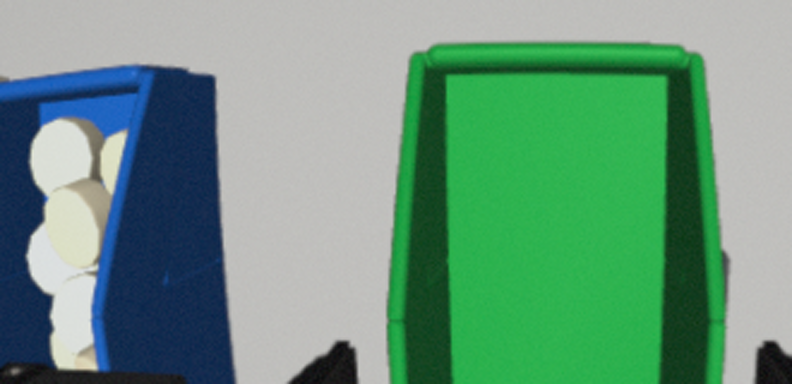

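View pics/c25.png

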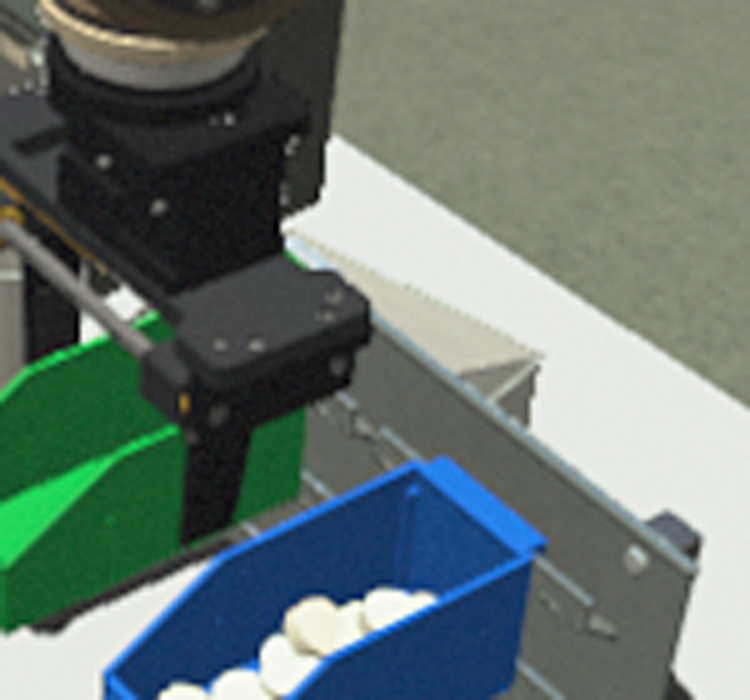

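>>> send_rows --plan "0 0 -8 0 95;0 0 -15 0 95;0 0 -25 0 95;0 0 -30 0 95;10 0 -30 0 95;25 0 -20 0 95;30 0 -10 0 95;30 0 0 0 95"

```text
t: 17.05
eef_pos: [498.8, -183.8, 284.3]
tcp_rot: [-3.142, 0.007, 3.094]
ft_force: [-0.5, -1.0, 0.5]
opening: 1.0
```

>>> send_rows --plan "30 0 -5 0 95;30 10 -5 0 95;30 20 -5 0 95;10 20 0 0 95;0 0 0 0 95;0 0 0 0 95"

```text
t: 17.65
eef_pos: [394.3, -127.3, 303.7]
tcp_rot: [-3.138, 0.013, 3.093]
ft_force: [0.7, -0.4, -0.1]
opening: 0.997
```

```bash
python3 - <<'E'
from h import *
plan([595.6,-187.3,142.7],np.pi-.046)
d=shot("side","side10"); crop(d,270,150,200,180,4,"c26")
d=shot("scene","scene10"); crop(d,270,150,180,165,4,"c27")
E
```

```text
t 17.65 pos [ 394.3 -127.3  303.7] rot [-3.138  0.013  3.093] op 0.997
tool shift [-201.8  -49.5  163.9] turn about tool z -0.003
```

View pics/c26.png

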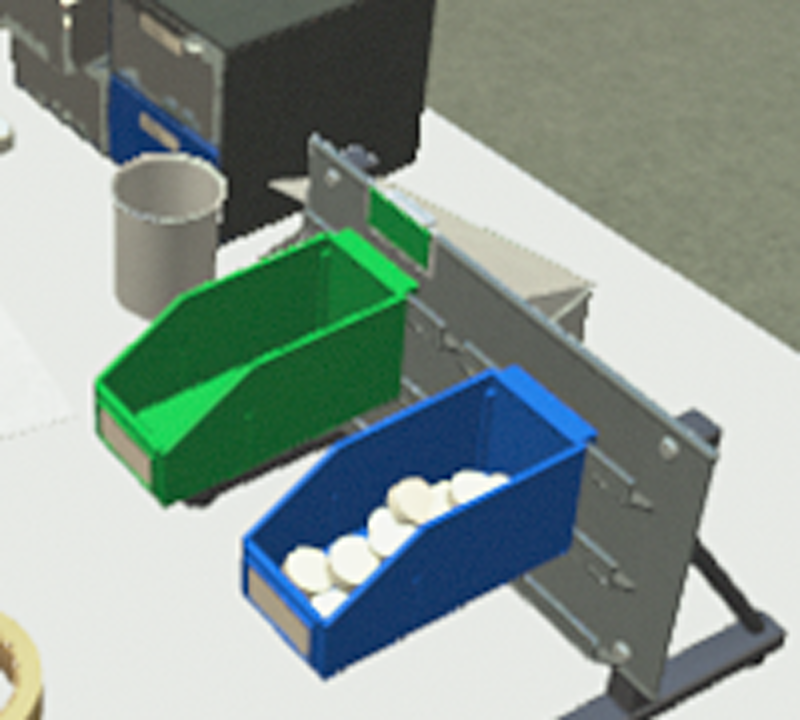

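View pics/c27.png

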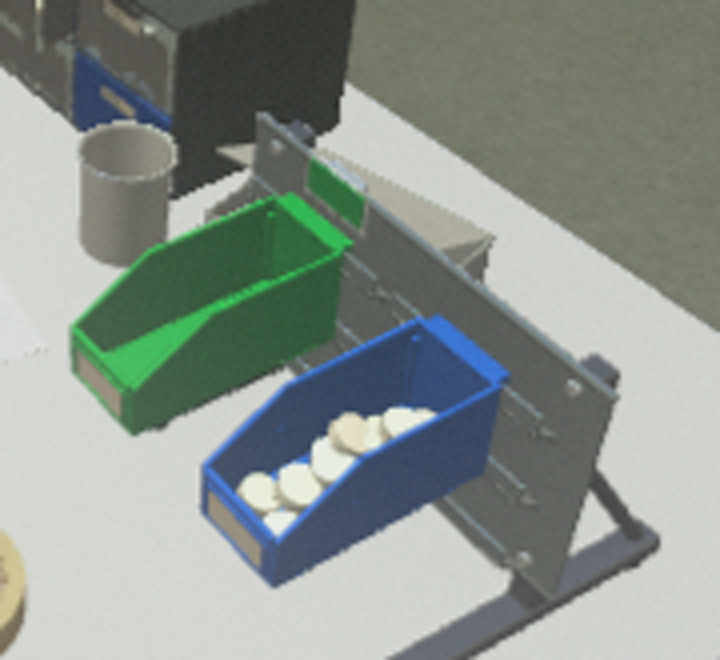

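```bash
cat > fit4.py <<'E'
from h import *
from scipy.optimize import least_squares as LS
from fit1 import T
s=load("scene10");d=load("side10"); hf=35
N=dict(kr=(-20,-31,66),kl=(-20,31,66),fl=(-70,31,hf),fr=(-70,-31,hf),bfr=(-70,-31,0),bbr=(70,-31,0),ql=(79,27,66),qr=(79,-27,66))
S=lambda a:np.array(list(a.values()),float)/4+[270,150]
gs=dict(kr=(213,310),kl=(153,250),fl=(75,330),fr=(135,392),bfr=(135,432),ql=(290,195),qr=(352,243),bbr=(338,338))
gd=dict(kr=(250,368),kl=(182,297),fl=(97,382),fr=(165,455),bfr=(167,503),ql=(347,230),qr=(417,288),bbr=(403,400))
bs=dict(kr=(368,458),kl=(290,383),fl=(205,467),fr=(275,543),bfr=(275,586),ql=(443,317),qr=(508,378),bbr=(487,475))
bd=dict(kr=(423,524),kl=(333,447),fl=(245,540),fr=(322,620),bfr=(322,677),ql=(517,366),qr=(597,435),bbr=(570,552))
m=[N[k] for k in gs]
def res(v,a,b): return np.r_[(proj(s,T(v,m))-S(a)).ravel(),(proj(d,T(v,m))-S(b)).ravel()]
rb=LS(lambda v:np.r_[res(v,bs,bd),(v[2]-141)*2],[590,-310,141,-.045,.05]).x
# same depth-prior for green: z tied to 141
rg=LS(lambda v:np.r_[res(v,gs,gd),(v[2]-141)*2],[590,-187,141,-.045,.05]).x
print("blue",rb.round(3)); print("green",rg.round(3)); 
a=-.046; dd=(rg-rb)[:2]; print("diff in panel axes", dd@[np.cos(a),np.sin(a)], dd@[-np.sin(a),np.cos(a)])
# free fit of both
rb=LS(res,rb,args=(bs,bd)).x; rg=LS(res,rg,args=(gs,gd)).x; print(rb.round(3),rg.round(3)); print(res(rg,gs,gd).reshape(-1,2).round(1).tolist())
E
python3 fit4.py
```

```text
blue [ 5.84255e+02 -3.08715e+02  1.40907e+02 -5.90000e-02  3.00000e-02]
green [ 5.90777e+02 -1.86068e+02  1.40880e+02 -4.80000e-02  3.40000e-02]
diff in panel axes 0.8755270310222492 122.81679006131542
[ 5.91627e+02 -3.02366e+02  1.31416e+02 -6.90000e-02  4.60000e-02] [ 6.02606e+02 -1.73113e+02  1.25885e+02 -6.80000e-02  5.80000e-02]
[[-0.4, 1.1], [-1.3, 0.4], [-0.2, -1.4], [-0.2, -0.3], [-0.1, 0.6], [0.6, -0.4], [-0.3, 0.3], [-1.1, -0.0], [1.1, -0.2], [0.2, -0.2], [0.3, -0.3], [0.3, 0.1], [0.2, 1.1], [1.0, 0.0], [0.1, -0.2], [-0.5, -0.7]]
```

```bash
python3 -c "
from cell import job_done
print(job_done())"
```

```text
the job is handed in; nothing more can be done
None
```

I stood the green bin upright by tipping it over its underside edge with one finger, and let go of it. I then took it from above and lowered its lip over the top louvre under the green card. After letting go I backed the arm clear and handed the job in at about 18 s of the 48 s allowed.

**What the last checks showed:**
- **Place:** with its height assumed the same as the blue bin's, the green bin came out 0.9 mm off it fore-aft and 122.8 mm to its side, where 125 mm is expected. It has nearly the same droop and is square to within about 0.01 rad.
- **Hooked:** before I let go, a pull of 4 mm away from the panel moved the bin only 0.9 mm, so I took the lip as caught. The force reading did not confirm this: it showed the bin being pushed away from the panel rather than held.
- **Blue bin:** in the scene picture it is at the same pixels as before.
- **Beaker, tape roll and timer:** I did not touch them, and did not re-measure them at the end.

**What disagreed:**
- **Height:** fitting the scene and side pictures without tying the height puts both bins too low, at 131 mm (blue) and 126 mm (green). Those two cameras are too close together to measure depth. The wrist camera gave 139 to 141 mm for the blue bin, where 141 mm is expected.
- **Seating:** the downward force stayed near zero during the last millimetres of lowering. I judged the lip home from the height reached, the pull test and the pictures, not from a clear stop.

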